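# Pack a printer axis for transport

### The arm

A 6-joint arm with a two-finger parallel gripper is mounted at the origin on the work surface. World frame = base frame: x ahead of the robot, y to its left, z up, the work surface at z = 0. Lengths are in m, angles in degrees, forces in N, time in s.
With the tool pointing down it reaches from about 0.3 to 0.75 m from the base axis. Payload 8.5 kg.
Tool frame: the origin (TCP) lies on the centre line of the jaws, within the pads' length; the fingertips stand 17 mm ahead of it and the grasp point (between the pads) lies 2 mm behind it; z points along the fingers, y is the line along which they close (so a half turn about z gives the same grasp; the last joint's range is limited). The gripper opens to 85 mm and grips with 20 to 120 N. Pads are 22 mm wide; open, the fingers measure 114 mm over their backs; the gripper's body (76 mm by 85 mm) begins 54 mm behind the grasp point. The pads swing forward as they close: fully open they stand 13 mm farther back than shut.
Start: joints at [57.909, 21.807, 74.336, -0, 83.858, -12.336], TCP at [0.186, 0.518, 0.248] pointing down, gripper open.
Joint ranges: [-178.18, 178.18], [-50.72, 133.34], [12.68, 142.11], [-81.47, 261.47], [9.98, 163.14], [-165.26, 165.26]. Speed limits (degrees/s): [136.94, 136.94, 180, 180, 180, 180].

### API

Orientations are given as a 3x3 rotation matrix whose columns are the frame's x, y, z axes.
In Python, from rig import env gives the robot as it stands.
- The arm moves only by the shell command python3 -m handwheel 'ROWS' [OPENING] [FORCE]. ROWS is JSON, a list that holds one entry, the list of rows, each a list of 4 numbers: the shift along the tool's x, y, z in m, then the turn about the tool's z in rad. In form: [[[x, y, z, roll], ...]]. A call has 1 to 5 rows; each row shifts and turns the commanded pose from where the row before left it, along the tool's axes as they then stand; what a row does not reach is not made up. A row lasts 1/12 s, in which the tool goes at most 41.7 mm and 7.16 degrees, less where a joint would pass 70% of its speed; a pose out of reach is approached as far as the arm can. A call is refused whole if a number of a shift passes 0.0417 or a number of a turn 0.125, either way. A call with a gripper value outside its range is refused whole. OPENING is the opening in per cent of the stroke, from 0 (shut) to 100 (fully open), set as the call begins (- or left out, the last holds). The fingers move at their own pace and stop on an object; FORCE is the grip in N (left out, the last holds). Time passes only in rows, so rows that do not move let the fingers close. It gives the time, the measured TCP pose, the force and the opening at its end, in the units of the state.
- env.observe(): the state, without advancing time (a new reading comes with each control period).
- env.get_image(name): name is "side" or "top"; returns (picture, depth): 480x640x3 uint8, red, green, blue; 480x640 float32, m along the optical axis (not along the pixel's ray), 0 where there is no reading.
- env.camera_params(name): a dict with "K" (3x3 intrinsics, pixels), "rvec" (rotation vector, rad) and "tvec" (3), from world to camera coordinates, as OpenCV has them. Camera axes: x right, y down, z forward; pixel columns grow to the right and rows downward; lengths in m; the calibration is good to about 2 mm. A picture is of the moment at which its call begins. camera_params takes no time and is no camera call.
- env.close_job(): hands the job in, once; it reports no verdict.
The state is a dict: "time_s": time; "q": joint angles; "qvel": joint speeds; "joint_efforts": joint torques, N m; "position": TCP position; "tool_rot": TCP orientation; "ft_force": force on the tool from outside, world axes, zero at the start; "wrist_torque": the same for the moment, N m; "grip_width": finger opening in m.
Only numpy, scipy, OpenCV 4.12 (cv2) and the standard library are available. Lean on these libraries where they do the work, as an engineer would, in place of code of your own. Each camera call takes 0.05 s, during which the arm holds its last target. There are 200 camera calls.

### The job

Get the printer axis on the bench ready for transport: draw its steel lock bar fully out, slide the carriage gently along its track, without lifting it, until it is fully home against the end stop, then lay flat in the gap left behind it the one wooden packing block that fills that gap, lengthwise along the track. Leave the mug, the bottle and the orange meter where they are, and let go of everything.

Things in the scene. Friction and masses are not known exactly. Their poses are not given: they have to be found in the camera images.
- axis: Fixed printer axis: 8 mm plywood base (x -95 to +140, y -133 to +133 mm) with a track along its y. Origin: bench level under the middle of the track, z up. The carriage starts at the left (+y) end of the track; the end stop in use sits at the right (-y) end. Both black end plates are 120 mm wide (x), 20 thick, tops at z = 44 mm; inner faces at y = +113 and -113 mm.
- track (a point): Middle of the track floor (axis frame 0, 0, 8 mm). The floor is flat at z = 8 mm, between two aluminium rails with inner faces at x = -45 and +45 mm, 15 mm wide, tops at z = 22 mm.
- seat (a point): Point on the track floor at the middle of the right end plate's inner face (axis frame x 0, y -113, z 8 mm): the end stop that is in use has its origin here. The other one is a spare, bolted to the base beyond the far rail, and plays no part.
- stop_thick: Fixed aluminium end stop 50 (x) x 32 (y) x 28 (z) mm; origin: centre of the lower edge of its -y face (it reaches 32 mm from there towards +y of the axis). In use or spare, by the start. When in use, the home carriage leaves a gap 104 mm long between it and the left end plate.
- stop_thin: Fixed aluminium end stop 50 (x) x 20 (y) x 28 (z) mm; origin as for stop_thick (reaches 20 mm towards +y). In use or spare. When in use, the home carriage leaves a gap 116 mm long.
- carriage: Loose black carriage on the track floor, 86 (x) x 90 (y) x 30 mm high, 0.7 kg, with an upright push plate across its middle: 60 mm wide (x), 14 thick (y), 30 to 70 mm above its underside. Origin: centre of its underside. Slides along the track with 2 to 8 N of friction; push the plate low so it does not tip. Touching the stop, its centre is at axis y = -36 mm (thick stop) or -48 mm (thin).
- lockbar (a joint): Steel lock bar across the near rail, at axis y = +5 mm, 16 mm wide, z 24 to 36 mm; it blocks the carriage. Value in m: 0 = fully in, 0.055 = fully out; it slides out along -x of the axis (towards the robot), stays where it is left (about 2 N friction) and clears the carriage above 0.036; draw it to more than 0.045.
- bar_knob (a point): Top centre of the upright round knob on the lock bar, 18 mm in diameter, from z = 36 to 80 mm above the bench. At axis x = -92 mm when the bar is fully in, y = +5 mm. The two keeper cheeks beside the bar stand at axis x -84 to -62 mm, tops at z = 36 mm.
- block_a: wooden packing block, 100 mm long along its own x, 40 wide (y), 50 high (z), 0.14 kg nominal, lying flat on the bench; origin: centre of its underside
- block_b: wooden packing block, 112 mm long along its own x, 40 wide (y), 50 high (z), 0.14 kg nominal, lying flat on the bench; origin: centre of its underside
- block_c: wooden packing block, 124 mm long along its own x, 40 wide (y), 50 high (z), 0.14 kg nominal, lying flat on the bench; origin: centre of its underside. Too long for either gap.
- block_a_mid (a point): Centre of block_a, 25 mm above its underside.
- block_b_mid (a point): Centre of block_b, 25 mm above its underside.
- mug: Yellow mug, 80 mm across, 92 mm high, standing near the axis on the robot's side; its handle towards its own +y reaches up to 75 mm from the centre; bystander. Origin: centre of its underside.
- bottle: Brown bottle, 64 mm across, 190 mm high, standing beyond the right end of the axis; bystander. Origin: centre of its underside.
- meter: Orange hand meter, 60 (x) x 95 (y) x 34 mm, lying on the robot's side of the axis, left of the lock bar's knob; bystander. Origin: centre of its underside.
There are look-alikes about, which are no part of the job. What is shaped like the block_a but green or turquoise is not meant.

How it is judged:
By the outcome, as a careful person would: the job done as asked, in the order asked, and still so for the second after the job is handed in, with the robot touching nothing.
It also fails if it takes over 61 s, if anything falls off the work surface, if the arm or the gripper's body presses on something with over 40 N, if the wrist force passes 120 N, or if a joint passes its speed limit or range.

## Working session

There is one attempt and no reset: what is moved stays moved. The work goes in short steps, Python scripts to look and compute and a shell command to move; the robot and the scene stay as the last step left them, time stands still between calls to the robot, and variables do not carry over. Pictures are saved under pics/ and viewed, on a budget of 10 in all, crops included, one or two more only if the job needs it, and the job is handed in when it is done.

```bash
ls; mkdir -p pics; cat > h.py <<'E'
from rig import env
import numpy as np, cv2
def shot(n,f=None):
    im,d=env.get_image(n)
    if f: cv2.imwrite('pics/'+f,im[:,:,::-1])
    np.savez(''+n+'.npz',im=im,d=d); return im,d
def cam(n):
    p=env.camera_params(n);R=cv2.Rodrigues(np.array(p['rvec'],float))[0];return np.array(p['K'],float),R,np.array(p['tvec'],float).ravel()
def ray(n,uv,z):
    K,R,t=cam(n);uv=np.atleast_2d(np.array(uv,float))
    d=(R.T@np.linalg.inv(K)@np.c_[uv,np.ones(len(uv))].T).T;c=-R.T@t
    return c+d*((z-c[2])/d[:,2])[:,None]
def cloud(n,d):
    K,R,t=cam(n);v,u=np.indices(d.shape)
    p=np.stack([(u-K[0,2])/K[0,0]*d,(v-K[1,2])/K[1,1]*d,d],-1)
    w=(p-t)@R; w[d==0]=np.nan; return w
E
python3 - <<'E'
from h import *
for n in('top','side'):
    im,d=shot(n,n+'1.png'); K,R,t=cam(n); print(n,-R.T@t,R[2],K[0,0],(d>0).mean())
o=env.observe();print(o['time_s'],o['tool_rot'],o['grip_width'],o['ft_force'])
E
```

```text
pics
top [0.36671899 0.06459963 1.02309598] [ 0.17638745 -0.0033697  -0.98431505] 511.2559164273746 0.995869140625
side [ 0.1634841  -0.62818293  0.88343637] [ 0.34009241  0.61581352 -0.71071151] 577.5388998669334 0.9960677083333334
0.1 [[-9.41150439e-01  3.37987142e-01 -7.36283217e-04]
 [ 3.37987792e-01  9.41149849e-01 -1.10190735e-03]
 [ 3.20522323e-04 -1.28591532e-03 -9.99999122e-01]] 0.08543766946876533 [-0.30522342 -0.43067284  0.89582097]
```

View pics/top1.png

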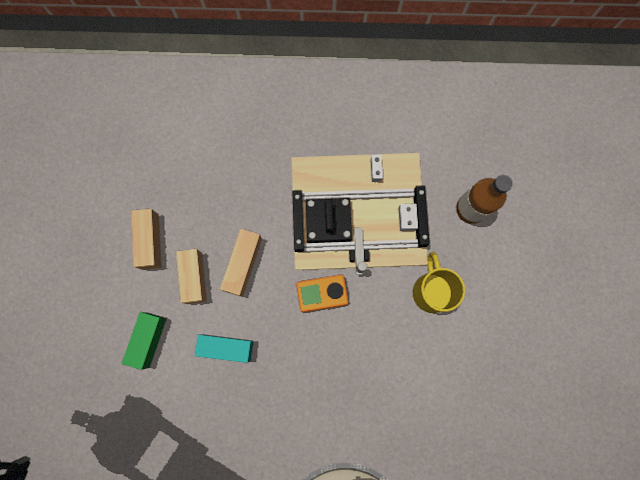

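View pics/side1.png

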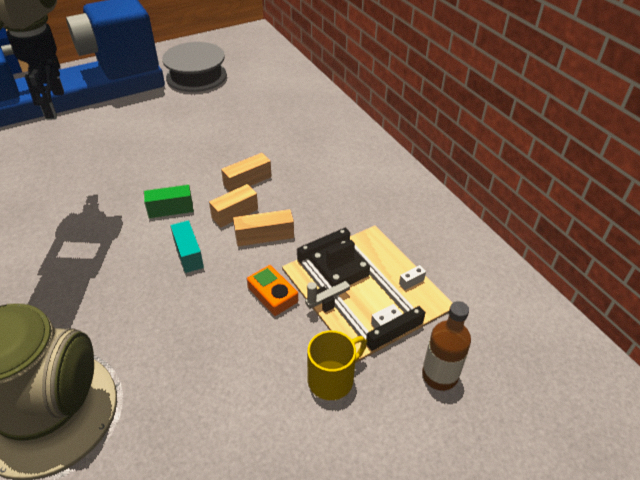

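The top view shows the axis centred near (360,212), the knob at (362,268), the in-use stop at (408,217), the spare at (377,167), and three wooden blocks at (145,238), (191,276) and (241,262). The in-use stop looks like the thick one. Next I'll measure.

```bash
python3 - <<'E'
from h import *
f=np.load('top.npz');im,d=f['im'],f['d'];w=cloud('top',d);z=w[...,2]
def rect(m,zz,name,n=3,mina=60):
    cs,_=cv2.findContours(m.astype(np.uint8),0,cv2.CHAIN_APPROX_NONE)
    for c in sorted(cs,key=cv2.contourArea)[::-1][:n]:
        if cv2.contourArea(c)<mina: continue
        p=ray('top',c[:,0,:],zz)[:,:2].astype(np.float32)
        (cx,cy),s,a=cv2.minAreaRect(p*1000); 
        print(name,c[:,0].mean(0).round(),'c',round(cx,1),round(cy,1),'size',np.round(s,1),'ang',round(a,1))
hsv=cv2.cvtColor(im,cv2.COLOR_RGB2HSV);H,S,V=hsv[...,0],hsv[...,1],hsv[...,2]
u=np.indices(z.shape)[1]
print('table z',np.nanmedian(z[350:450,300:600]))
rect((z>.042)&(z<.06)&(u<280),.05,'blocks',5)
box=np.zeros_like(z,bool);box[145:275,285:435]=1
rect(box&(z>.004)&(z<.2),.008,'base',1)
dark=(V<70)&box
rect(dark&(z>.039)&(z<.05),.044,'plates',3)
rect(dark&(z>.032)&(z<.043),.038,'carr',2)
rect(dark&(z>.065),.078,'pushplate',2,20)
stops=(S<60)&(V>110)&box&(z>.028)&(z<.042); rect(stops,.036,'stops',5,30)
kn=np.zeros_like(box);kn[225:285,345:380]=1
rect(kn&(z>.065)&(z<.1),.08,'knob',2,5)
o=(S>150)&(H>3)&(H<17)&(z>.02)&(u>290)&(u<360); o[:270]=0;rect(o,.034,'meter',1)
m=(H>20)&(H<32)&(S>150)&(z>.06); m[:,:400]=0;rect(m,.092,'mug',1)
m=(z>.1);m[:150]=0;m[230:]=0;rect(m,.15,'bottle',1)
for r,c in[(217,408),(167,377),(220,330),(215,331),(268,362),(262,241)]: print((c,r),w[r,c].round(4),hsv[r,c])
E
```

```text
table z -0.0004109936429230452
blocks [240. 261.] c 496.3 209.8 size [ 40.9 123.8] ang 74.1
blocks [143. 237.] c 538.6 398.9 size [113.   42.4] ang 7.2
blocks [141. 340.] c 344.0 386.8 size [ 42.  100.2] ang 74.8
blocks [223. 348.] c 332.6 234.1 size [100.8  40.1] ang 84.3
blocks [189. 275.] c 467.3 305.4 size [100.2  41.5] ang 9.1
base [366. 217.] c 603.5 -26.6 size [255.3 282.4] ang 3.4
plates [422. 215.] c 596.7 -142.0 size [117.5  19.5] ang 3.5
plates [298. 220.] c 581.2 101.4 size [116.9  19.5] ang 3.6
carr [329. 219.] c 585.3 41.8 size [84.9 88.3] ang 2.6
pushplate [329. 214.] c 585.3 41.4 size [60.6 14.2] ang 3.4
stops [409. 216.] c 595.4 -116.8 size [48.7 33.3] ang 1.3
stops [359. 245.] c 532.3 -18.9 size [73.5 16.8] ang 2.5
stops [377. 166.] c 697.3 -54.3 size [50.7 20.2] ang 0.1
knob [362. 266.] c 488.0 -21.3 size [15.7 18.6] ang 46.0
meter [322. 293.] c 440.2 51.6 size [58.9 93.6] ang 10.6
mug [440. 284.] c 454.6 -168.1 size [82.  98.5] ang 67.0
bottle [491. 193.] c 612.1 -244.2 size [62.5 81.4] ang 12.2
(408, 217) [ 0.5933 -0.1158  0.0358] [ 17  12 197]
(377, 167) [ 0.6953 -0.0544  0.0352] [ 13   9 202]
(330, 220) [0.5744 0.0397 0.0783] [150   7  39]
(331, 215) [0.5845 0.0379 0.0769] [72 34 37]
(362, 268) [ 0.4842 -0.0212  0.0804] [ 23  17 182]
(241, 262) [0.4944 0.2081 0.0499] [ 17  97 198]
```

```bash
cat >> h.py <<'E'
A0=np.array([.589,-.0203,0]);TH=np.radians(3.6)
RA=np.array([[np.cos(TH),-np.sin(TH),0],[np.sin(TH),np.cos(TH),0],[0,0,1]])
def ax(p): return A0+RA@np.array(p,float)
def toax(p): return (np.array(p)-A0)@RA
def plan(t,yaw):  # yaw: world angle of tool y (mod 180)
    o=env.observe();R=np.array(o['tool_rot']);p=np.array(o['position'])
    a=np.degrees(np.arctan2(R[1,1],R[0,1]));dw=(yaw-a+90)%180-90
    print('t',round(o['time_s'],2),'pos',p.round(4),'ax',toax(p).round(4),'yaw',round(a,1),'F',np.round(o['ft_force'],1),'w',round(o['grip_width'],4),'q6',round(o['q'][5],1))
    y=np.radians(a+dw);Y=np.array([np.cos(y),np.sin(y),0]);Z=np.array([0,0,-1.]);X=np.cross(Y,Z)
    D=np.array(t)-p; print('  roll',round(-np.radians(dw),4),'then xyz',np.round([D@X,D@Y,D@Z],4))
E
python3 - <<'E'
from h import *
f=np.load('side.npz');im,d=f['im'],f['d'];w=cloud('side',d)
a=(w-A0)@RA
m=(a[...,0]>-.14)&(a[...,0]<-.07)&(abs(a[...,1]-.005)<.03)&(a[...,2]>.045)&(a[...,2]<.1)
q=a[m];print(len(q),q.min(0).round(4),q.max(0).round(4),q.mean(0).round(4))
t=np.load('top.npz');b=(cloud('top',t['d'])-A0)@RA
m=(b[...,0]>-.14)&(b[...,0]<-.07)&(abs(b[...,1]-.005)<.03)&(b[...,2]>.07)&(b[...,2]<.1)
q=b[m];print(len(q),q.min(0).round(4),q.max(0).round(4),np.median(q,0).round(4))
m=(a[...,2]>.047)&(a[...,2]<.055)
v=np.where(m&(abs(w[...,0]-.467)<.06)&(abs(w[...,1]-.305)<.06)); p=w[v];print('block side',((p.min(0)+p.max(0))/2).round(4),(p.max(0)-p.min(0)).round(4))
plan(ax([-.097,.005,.065])+[0,0,.12],93.6)
E
```

```text
175 [-0.1092 -0.0052  0.0456] [-0.0914  0.0147  0.0856] [-0.1021  0.002   0.0689]
75 [-0.1082 -0.0043  0.0711] [-0.0915  0.0129  0.0838] [-0.1007  0.0051  0.0791]
block side [0.4667 0.2922 0.051 ] [0.1031 0.0934 0.008 ]
t 0.1 pos [0.1858 0.5174 0.2478] ax [-0.3687  0.562   0.2478] yaw 70.2 F [-0.3 -0.4  0.9] w 0.0854 q6 -12.3
  roll -0.4076 then xyz [-0.2717 -0.557   0.0628]
```

```bash
python3 -m handwheel '[[[0,0,0,-0.102],[0,0,0,-0.102],[0,0,0,-0.102],[0,0,0,-0.1016],[-0.0168,-0.0348,0.0039,0]]]' 45 40
for i in 1 2 3; do python3 -m handwheel '[[[-0.0168,-0.0348,0.0039,0],[-0.0168,-0.0348,0.0039,0],[-0.0168,-0.0348,0.0039,0],[-0.0168,-0.0348,0.0039,0],[-0.0168,-0.0348,0.0039,0]]]' >/dev/null; done
python3 -m handwheel '[[[0,0,0,0],[0,0,0,0]]]'
python3 -c "
from h import *
plan(ax([-.100,.005,.064]),93.6)"
```

```text
time_s: 0.52
position: [0.2034, 0.4866, 0.2441]
tool_rot: [[-0.997, -0.072, -0.0], [-0.072, 0.997, 0.002], [0.0, 0.002, -1.0]]
ft_force: [-0.1, 0.0, -0.0]
grip_width: 0.0387
time_s: 1.93
position: [0.4894, -0.0226, 0.1851]
tool_rot: [[-0.998, -0.06, -0.001], [-0.06, 0.998, 0.001], [0.001, 0.001, -1.0]]
ft_force: [-0.8, -0.5, 0.3]
grip_width: 0.0386
t 1.93 pos [ 0.4894 -0.0226  0.1851] ax [-0.0996  0.0039  0.1851] yaw 93.4 F [-0.8 -0.5  0.3] w 0.0386 q6 -110.0
  roll -0.003 then xyz [0.0004 0.0011 0.1211]
```

```bash
python3 -m handwheel '[[[0,0.001,0.035,0],[0,0,0.035,0],[0,0,0.03,0],[0,0,0.021,0],[0,0,0,0]]]' 
python3 -m handwheel '[[[0,0,0,0],[0,0,0,0],[0,0,0,0],[0,0,0,0]]]' 0 40
python3 -m handwheel '[[[0.005,0,0,0],[0.008,0,0,0],[0.008,0,0,0],[0.008,0,0,0],[0.008,0,0,0]]]'
python3 -m handwheel '[[[0.005,0,0,0],[0.002,0,0,0],[0.001,0,0,0],[0,0,0,0]]]'
```

```text
time_s: 2.35
position: [0.4866, -0.0185, 0.0618]
tool_rot: [[-0.998, -0.064, -0.007], [-0.064, 0.998, 0.002], [0.007, 0.003, -1.0]]
ft_force: [-0.8, 0.7, -0.1]
grip_width: 0.0387
time_s: 2.68
position: [0.4898, -0.0209, 0.0663]
tool_rot: [[-0.998, -0.063, 0.003], [-0.063, 0.998, -0.002], [-0.003, -0.002, -1.0]]
ft_force: [2.0, -6.9, -7.9]
grip_width: 0.0168
time_s: 3.1
position: [0.453, -0.0232, 0.0663]
tool_rot: [[-0.998, -0.063, 0.004], [-0.063, 0.998, -0.002], [-0.004, -0.002, -1.0]]
ft_force: [2.6, -5.0, -9.6]
grip_width: 0.0165
time_s: 3.43
position: [0.4448, -0.0237, 0.0663]
tool_rot: [[-0.998, -0.063, 0.003], [-0.063, 0.998, -0.002], [-0.003, -0.002, -1.0]]
ft_force: [1.6, -6.7, -8.0]
grip_width: 0.0169
```

```bash
python3 -m handwheel '[[[0.001,0,0,0],[0.001,0,0,0],[0,0,0,0]]]'
python3 -m handwheel '[[[0,0,0,0],[0,0,0,0],[0,0,0,0]]]' 45
python3 -m handwheel '[[[0,0,-0.025,0],[0,0,-0.03,0],[0,0,-0.03,0],[0,0,0,0]]]' 0
python3 -c "
from h import *
plan(ax([0,.097,.12]),93.6)
shot('top')
t=np.load('top.npz');b=(cloud('top',t['d'])-A0)@RA
m=(b[...,0]>-.18)&(b[...,0]<-.07)&(abs(b[...,1]-.005)<.02)&(b[...,2]>.07)&(b[...,2]<.088)
q=b[m];print(len(q),q.min(0).round(4),q.max(0).round(4),np.median(q,0).round(4))
"
```

```text
time_s: 3.68
position: [0.4438, -0.0238, 0.0664]
tool_rot: [[-0.998, -0.063, 0.005], [-0.063, 0.998, -0.002], [-0.005, -0.002, -1.0]]
ft_force: [4.9, -4.1, -11.9]
grip_width: 0.017
time_s: 3.93
position: [0.4424, -0.023, 0.066]
tool_rot: [[-0.998, -0.063, 0.002], [-0.063, 0.998, -0.001], [-0.002, -0.001, -1.0]]
ft_force: [-0.4, 0.8, 0.5]
grip_width: 0.0381
time_s: 4.27
position: [0.4441, -0.0235, 0.1551]
tool_rot: [[-0.998, -0.063, 0.009], [-0.063, 0.998, -0.003], [-0.009, -0.004, -1.0]]
ft_force: [0.1, -0.3, 0.2]
grip_width: -0.0002
t 4.27 pos [ 0.4441 -0.0235  0.1551] ax [-0.1448  0.0059  0.1551] yaw 93.6 F [ 0.1 -0.3  0.2] w -0.0002 q6 -112.0
  roll 0.0005 then xyz [-0.1448  0.0911  0.0351]Traceback (most recent call last):
  File "<string>", line 7, in <module>
    q=b[m];print(len(q),q.min(0).round(4),q.max(0).round(4),np.median(q,0).round(4))
                        ~~~~~^^^
    return umr_minimum(a, axis, None, out, keepdims, initial, where)
ValueError: zero-size array to reduction operation minimum which has no identity
```

```bash
python3 -m handwheel '[[[-0.029,0.0182,0,0],[-0.029,0.0182,0,0],[-0.029,0.0182,0.01,0],[-0.029,0.0182,0.015,0],[-0.029,0.0183,0.01,0]]]' >/dev/null
python3 -m handwheel '[[[0,0,0,0],[0,0,0,0]]]' | tail -2
python3 -c "
from h import *
plan(ax([0,.097,.062]),93.6)
im,d=shot('top','top2.png')
b=(cloud('top',d)-A0)@RA
m=(b[...,0]>-.18)&(b[...,0]<-.07)&(abs(b[...,1]-.005)<.02)&(b[...,2]>.07)&(b[...,2]<.088)
q=b[m];print(len(q),q.min(0).round(4),q.max(0).round(4),np.median(q,0).round(4))
"
```

```text
ft_force: [-1.7, 0.5, 0.8]
grip_width: 0.0
t 4.9 pos [0.5809 0.0779 0.1128] ax [-0.0019  0.0985  0.1128] yaw 93.7 F [-1.7  0.5  0.8] w 0.0 q6 -97.6
  roll 0.0019 then xyz [-0.0019 -0.0015  0.0508]
78 [-0.154  -0.0037  0.07  ] [-0.1379  0.0133  0.0832] [-0.1455  0.0046  0.0794]
```

View pics/top2.png

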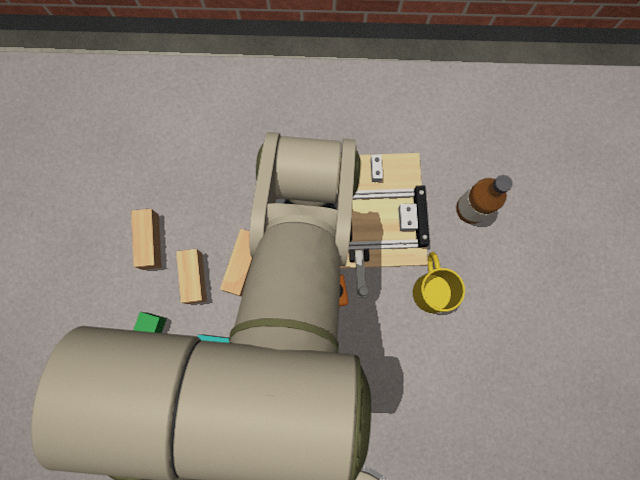

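The bar is drawn: the knob at (363,290) measures axis x ≈ -0.146, which is about 0.053 out. Next I'll lower the shut fingers behind the push plate and push slowly.

```bash
python3 -m handwheel '[[[-0.002,0,0.02,0],[0,0,0.02,0],[0,0,0.01,0],[0,0,0,0]]]'
python3 -m handwheel '[[[0,-0.004,0,0],[0,-0.004,0,0],[0,-0.003,0,0],[0,-0.003,0,0],[0,-0.003,0,0]]]'
python3 -m handwheel '[[[0,-0.003,0,0],[0,-0.003,0,0],[0,-0.004,0,0],[0,-0.004,0,0],[0,-0.004,0,0]]]'
python3 -c "
from h import *
plan(ax([0,-.0145,.062]),93.6)"
```

```text
time_s: 5.28
position: [0.5815, 0.0764, 0.0632]
tool_rot: [[-0.998, -0.062, -0.004], [-0.062, 0.998, 0.0], [0.004, 0.0, -1.0]]
ft_force: [-0.7, 0.5, 0.3]
grip_width: 0.0
time_s: 5.7
position: [0.5845, 0.06, 0.0658]
tool_rot: [[-0.998, -0.062, 0.002], [-0.062, 0.998, 0.001], [-0.002, 0.001, -1.0]]
ft_force: [-0.1, 4.3, 3.6]
grip_width: -0.0
time_s: 6.12
position: [0.5853, 0.0417, 0.0649]
tool_rot: [[-0.998, -0.063, -0.0], [-0.063, 0.998, 0.0], [0.0, 0.0, -1.0]]
ft_force: [-0.3, 4.8, 2.9]
grip_width: 0.0002
t 6.12 pos [0.5853 0.0417 0.0649] ax [0.0002 0.0622 0.0649] yaw 93.6 F [-0.3  4.8  2.9] w 0.0002 q6 -101.1
  roll 0.0001 then xyz [ 0.0002 -0.0767  0.0029]
```

```bash
for i in 1 2 3; do python3 -m handwheel '[[[0,-0.0044,0,0],[0,-0.0044,0,0],[0,-0.0044,0,0],[0,-0.0044,0,0],[0,-0.0044,0,0]]]' | egrep 'pos|ft'; done
python3 -m handwheel '[[[0,-0.002,0,0],[0,-0.002,0,0],[0,-0.0015,0,0]]]'| egrep 'pos|ft'
python3 -c "
from h import *
plan(ax([0,-.0145,.062]),93.6)"
```

```text
position: [0.5867, 0.0196, 0.0649]
ft_force: [-1.1, 3.7, 3.4]
position: [0.5881, -0.0023, 0.0649]
ft_force: [-1.2, 3.7, 3.5]
position: [0.5895, -0.0243, 0.0649]
ft_force: [-0.1, 4.6, 4.1]
position: [0.5898, -0.0295, 0.0649]
ft_force: [-0.0, 3.7, 3.3]
t 7.62 pos [ 0.5898 -0.0295  0.0649] ax [ 0.0002 -0.0092  0.0649] yaw 93.6 F [-0.   3.7  3.3] w -0.0001 q6 -107.9
  roll -0.0001 then xyz [ 0.0002 -0.0053  0.0029]
```

```bash
python3 -m handwheel '[[[0,-0.0015,0,0],[0,-0.0015,0,0],[0,-0.001,0,0]]]'| egrep 'pos|ft'
for i in 1 2 3 4; do python3 -m handwheel '[[[0,-0.001,0,0]]]'| egrep 'pos|ft'; done
```

```text
position: [0.59, -0.0334, 0.0649]
ft_force: [0.2, 3.7, 3.3]
position: [0.5901, -0.0343, 0.0649]
ft_force: [-0.9, 4.6, 2.3]
position: [0.5901, -0.0353, 0.0649]
ft_force: [0.1, 7.0, 3.5]
position: [0.5901, -0.0355, 0.065]
ft_force: [-0.7, 13.2, 5.9]
position: [0.5901, -0.0356, 0.0651]
ft_force: [-1.4, 16.4, 8.7]
```

The force rose sharply at axis y ≈ -0.015, as expected, so the carriage is home. I'll back off sideways, lift, and check with the cameras.

```bash
python3 -m handwheel '[[[0,0.004,0,0],[0,0.008,0,0],[0,0.01,0,0],[0,0,-0.03,0],[0,0,-0.04,0]]]' 60 50| egrep 'pos|ft'
python3 -m handwheel '[[[0,0.035,-0.03,0],[0.02,0.036,0,0],[0.02,0.036,0,0],[0.02,0.036,0,0],[0.02,0.036,0,0]]]' >/dev/null
python3 -m handwheel '[[[0.018,0.036,0,0],[0.018,0.036,0,0],[0,0.036,0,0],[0,0,0,0],[0,0,0,0]]]' >/dev/null
python3 - <<'E'
from h import *
im,d=shot('top','top3.png')
ims,ds=shot('side')
b=(cloud('top',d)-A0)@RA; V=im.max(2)
for lo,hi,zz in((.072,.09,.078),(.032,.042,.038)):
    m=((b[...,2]>lo)&(b[...,2]<hi)&(V<75)&(abs(b[...,0])<.05)&(b[...,1]>-.095)&(b[...,1]<.095)).astype(np.uint8)
    c=max(cv2.findContours(m,0,1)[0],key=cv2.contourArea)
    p=(ray('top',c[:,0],zz)-A0)@RA; r=cv2.minAreaRect((p[:,:2]*1000).astype(np.float32));print('carr',r)
w=cloud('top',d);z=w[...,2];u=np.indices(z.shape)[1]
m=((z>.042)&(z<.06)&(u<280)).astype(np.uint8)
for c in cv2.findContours(m,0,1)[0]:
    if cv2.contourArea(c)>60: print(cv2.minAreaRect((ray('top',c[:,0],.05)[:,:2]*1000).astype(np.float32)))
# side-view block a: top face pixels
ws=cloud('side',ds)
m=(ws[...,2]>.046)&(ws[...,2]<.055)&(abs(ws[...,0]-.467)<.07)&(abs(ws[...,1]-.305)<.05)
c=max(cv2.findContours(m.astype(np.uint8),0,1)[0],key=cv2.contourArea);print('side',cv2.minAreaRect((ray('side',c[:,0],.05)[:,:2]*1000).astype(np.float32)))
plan([.4673,.3054,.037],99.1)
E
```

```text
position: [0.5873, -0.015, 0.1326]
ft_force: [0.3, -0.6, 0.9]
carr ((0.16507339477539062, -36.12831115722656), (14.235105514526367, 60.53114700317383), 89.79134368896484)
carr ((-0.23218536376953125, -35.496551513671875), (88.71683502197266, 85.05321502685547), 89.48560333251953)
((330.9729919433594, 217.78384399414062), (67.41413879394531, 40.05168151855469), 84.25789642333984)
((496.2259521484375, 209.3712158203125), (41.2391242980957, 123.79412841796875), 74.19483184814453)
((581.8187255859375, 403.94659423828125), (26.130441665649414, 42.22007369995117), 8.699481964111328)
side ((466.76458740234375, 306.4538879394531), (102.99314880371094, 48.41301345825195), 10.005743026733398)
t 9.55 pos [0.4556 0.2598 0.1618] ax [-0.1155  0.2879  0.1618] yaw 93.6 F [-0.1  0.3  0.6] w 0.0512 q6 -76.8
  roll -0.0963 then xyz [-0.0187  0.0432  0.1248]
```

View pics/top3.png

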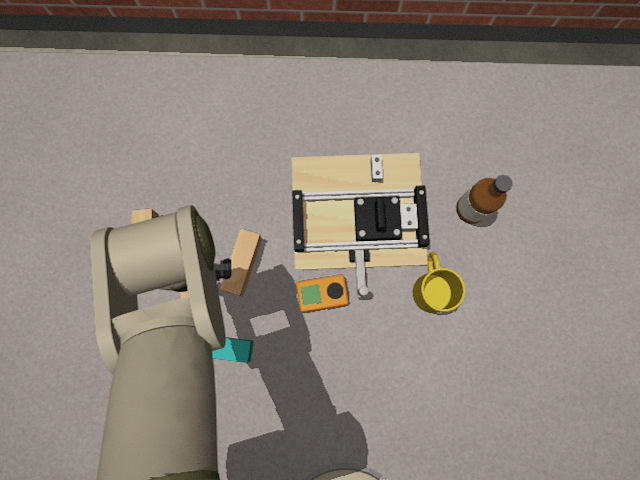

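Carriage centre is at axis y = -36, so it's against the stop; knob at (363,291), and the block_a, mug and meter haven't moved. Next I'll grasp block_a.

```bash
python3 -m handwheel '[[[0,0,0,-0.0963],[-0.0187,0.0432,0,0],[0,0,0,0]]]' 68 | tail -2
python3 -m handwheel '[[[-0.0187,0.022,0.02,0],[0,0.0212,0.02,0],[0,0,0,0],[0,0,0,0]]]' | tail -2
python3 -c "
from h import *
plan([.4673,.3056,.037],99.2)"
```

```text
ft_force: [0.0, -0.6, 0.2]
grip_width: 0.0514
t 9.88 pos [0.4714 0.3038 0.121 ] ax [-0.097   0.3308  0.121 ] yaw 93.6 F [ 0.  -0.6  0.2] w 0.0514 q6 -72.8
  roll -0.0983 then xyz [0.0038 0.0024 0.084 ]out of range: row 2 has 0.0432, outside -0.0417 to 0.0417
```

```bash
python3 -m handwheel '[[[0,0,0,-0.0983],[0.0038,0.0024,0.02,0],[0,0,0,0],[0,0,0,0]]]' 68 | tail -2
python3 -c "
from h import *
plan([.4673,.3056,.037],99.2)"
```

```text
ft_force: [-0.3, 0.7, -0.4]
grip_width: 0.0582
t 10.22 pos [0.4674 0.3053 0.1025] ax [-0.1009  0.3326  0.1025] yaw 99.1 F [-0.3  0.7 -0.4] w 0.0582 q6 -78.1
  roll -0.0013 then xyz [0.     0.0003 0.0655]
```

```bash
python3 -m handwheel '[[[0,0,0.025,0],[0,0,0.025,0],[0,0,0.0155,0],[0,0,0,0]]]' | tail -2
python3 -m handwheel '[[[0,0,0,0],[0,0,0,0],[0,0,0,0],[0,0,0,0]]]' 0 50
python3 -c "
from h import *
plan([.4673,.3056,.037],99.2)"
python3 -m handwheel '[[[0,0,-0.02,0],[0,0,-0.03,0],[0,0,-0.03,0],[0,0,-0.03,0],[0,0,0,0]]]'
```

```text
ft_force: [-0.6, 0.2, -0.0]
grip_width: 0.0582
time_s: 10.88
position: [0.4681, 0.3066, 0.0383]
tool_rot: [[-0.987, -0.16, 0.003], [-0.16, 0.987, 0.001], [-0.003, 0.0, -1.0]]
ft_force: [1.2, -1.9, 6.5]
grip_width: 0.0392
t 10.88 pos [0.4681 0.3066 0.0383] ax [-0.1001  0.3339  0.0383] yaw 99.2 F [ 1.2 -1.9  6.5] w 0.0392 q6 -78.1
  roll 0.0004 then xyz [ 0.001  -0.0009  0.0013]
time_s: 11.3
position: [0.4692, 0.3074, 0.1528]
tool_rot: [[-0.987, -0.161, 0.01], [-0.161, 0.987, 0.004], [-0.011, 0.002, -1.0]]
ft_force: [0.3, -0.1, -0.7]
grip_width: 0.0389
```

```bash
for i in 1 2; do python3 -m handwheel '[[[0,0,0,0.1191],[0,0,0,0.1191],[0,0,0,0.1191],[0,0,0,0.1191],[0,0,0,0.1191]]]' >/dev/null; done
python3 -m handwheel '[[[0,0,0,0.1191],[0,0,0,0.1191],[0,0,0,0.1191],[0,0,0,0.1191],[0,0,0,0]]]' | tail -1
python3 -c "
from h import *
plan(ax([0,.061,.15]),3.6)"
```

```text
grip_width: 0.0394
t 12.55 pos [0.467  0.3064 0.1464] ax [-0.1013  0.3337  0.1464] yaw 3.5 F [-0.4 -0.9 -1.5] w 0.0394 q6 17.7
  roll -0.0026 then xyz [-0.2727  0.1013 -0.0036]
```

```bash
python3 -m handwheel '[[[-0.034,0.0127,0,-0.0026],[-0.034,0.0127,0,0],[-0.034,0.0127,0,0],[-0.034,0.0127,0,0],[-0.034,0.0127,0,0]]]' >/dev/null
python3 -m handwheel '[[[-0.034,0.0127,0,0],[-0.034,0.0127,0.01,0],[-0.034,0.0124,0.01,0],[0,0,0,0],[0,0,0,0]]]' | tail -1
python3 - <<'E'
from h import *
plan(ax([0,.061,.045]),3.6)
im,d=shot('side','side2.png'); b=(cloud('side',d)-A0)@RA
o=env.observe();c=toax(o['position'])
hsv=cv2.cvtColor(im,cv2.COLOR_RGB2HSV)
m=(hsv[...,1]>70)&(abs(b[...,0])<.04)&(abs(b[...,1]-.061)<.08)&(b[...,2]>c[2]-.045)&(b[...,2]<c[2]+.03)
q=b[m]-c;print(m.sum(),np.percentile(q,[1,50,99],axis=0).round(4))
# -y end face and lower +... corners: fit long side face direction
E
```

```text
grip_width: 0.0391
t 13.38 pos [0.5865 0.0402 0.1256] ax [0.0013 0.0605 0.1256] yaw 3.9 F [ 0.9  0.4 -1.4] w 0.0391 q6 -11.5
  roll 0.0047 then xyz [ 0.0005 -0.0013  0.0806]
1194 [[-0.0309 -0.0496 -0.0351]
 [-0.0054 -0.0271  0.0084]
 [ 0.0237  0.0437  0.0266]]
```

View pics/side2.png

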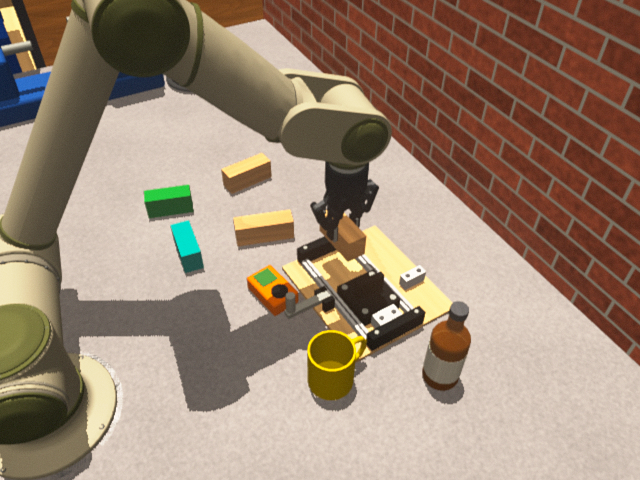

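The block is held level over the gap at (345,235). I'll measure its visible end face before lowering it.

```bash
python3 - <<'E'
from h import *
f=np.load('side.npz');im,d=f['im'],f['d'];b=(cloud('side',d)-A0)@RA
o=env.observe();c=toax(o['position']);hsv=cv2.cvtColor(im,cv2.COLOR_RGB2HSV)
q=b-c
m=(hsv[...,1]>70)&(abs(q[...,0])<.016)&(q[...,2]<.006)&(q[...,2]>-.026)&(abs(q[...,1]+.05)<.012)
p=q[m];k=np.polyfit(p[:,0],p[:,1],1);print(len(p),'end face y rel',np.median(p[:,1]),'slope deg',np.degrees(np.arctan(k[0])))
# reference: carriage push-plate -y face and end plate +y..., same camera
a=b[(im.max(2)<75)&(abs(b[...,0])<.02)&(b[...,2]>.05)&(b[...,2]<.07)&(b[...,1]<0)&(b[...,1]>-.07)];print('push plate -y face (exp -.043)',np.median(a[:,1]) if len(a) else None,len(a))
a=b[(im.max(2)<75)&(abs(b[...,0])<.04)&(b[...,2]>.012)&(b[...,2]<.038)&(b[...,1]<-.12)&(b[...,1]>-.15)];print('R plate outer (exp -.133)',np.median(a[:,1]),len(a))
plan(ax([0,.061,.045]),3.6)
E
```

```text
161 end face y rel -0.04783920756913322 slope deg -1.0805767315182133
push plate -y face (exp -.043) -0.04182478950198056 117
R plate outer (exp -.133) -0.13212287327521613 261
t 13.43 pos [0.5862 0.0415 0.1261] ax [0.0011 0.0618 0.1261] yaw 3.9 F [-0.3  0.2 -1.6] w 0.0393 q6 -11.4
  roll 0.0058 then xyz [-0.0008 -0.0011  0.0811]
```

```bash
python3 -m handwheel '[[[-0.0015,-0.0011,0.015,0.005],[0,0,0.015,0],[0,0,0.008,0],[0,0,0,0],[0,0,0,0]]]' | tail -1
cat > m.py <<'E'
from h import *
P=[];E=[]
for i in range(4):
    im,d=env.get_image('side');b=(cloud('side',d)-A0)@RA;o=env.observe();c=toax(o['position']);P.append(c)
    hsv=cv2.cvtColor(im,cv2.COLOR_RGB2HSV);q=b-np.array([0,.061,c[2]])
    m=(hsv[...,1]>70)&(abs(q[...,0])<.016)&(q[...,2]<.006)&(q[...,2]>-.026)&(abs(q[...,1]+.05)<.012)
    p=b[m];k=np.polyfit(p[:,0],p[:,1],1)
    a=b[(im.max(2)<75)&(abs(b[...,0])<.02)&(b[...,2]>.05)&(b[...,2]<.07)&(b[...,1]<0)&(b[...,1]>-.07)]
    E.append([len(p),np.median(p[:,1]),np.degrees(np.arctan(k[0])),np.median(a[:,1])+.043])
cv2.imwrite('pics/side3.png',cv2.resize(im[190:350,240:440,::-1],None,fx=4,fy=4)[:600]);print(np.mean(P,0).round(4),np.mean(E,0).round(4))
plan(ax([0,.061,.045]),3.6)
E
python3 m.py
```

```text
grip_width: 0.039
[0.0006 0.061  0.0894] [ 1.5325e+02  1.4800e-02 -1.4500e-01  9.0000e-04]
t 14.05 pos [0.5858 0.0405 0.0894] ax [0.0006 0.0608 0.0894] yaw 3.6 F [-0.   0.7 -1.9] w 0.0394 q6 -11.2
  roll -0.0002 then xyz [ 0.0002 -0.0006  0.0444]
```

View pics/side3.png

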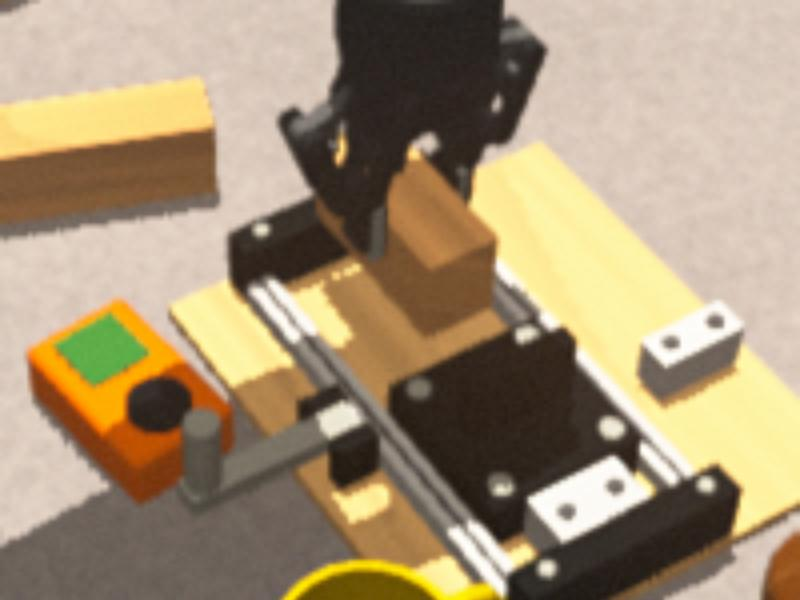

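```bash
python3 - <<'E'
from h import *
def T(px,z): return (toax(ray('side',np.array(px)/4+[240,190]-.375,z)[0])*1000).round(1)
print('top R,L',T([495,243],.102),T([430,268],.102),'bot R,L',T([493,303],.052),T([435,335],.052))
print('carriage NL corner exp -43,9',T([392,385],.038),'carr FL? ',T([537,325],.038))
print('push plate top +y? ', T([510,497],.036))
E
```

```text
top R,L [ 18.9  11.9 102. ] [-16.3  14.5 102. ] bot R,L [25.3 16.9 52. ] [-10.7  14.4  52. ]
carriage NL corner exp -43,9 [-38.8   8.6  38. ] carr FL?  [43.5  3.5 38. ]
push plate top +y?  [-28.8 -75.2  36. ]
```

```bash
python3 -m handwheel '[[[-0.0012,-0.0006,0.004,0],[0,0,0.003,0],[0,0,0.002,0],[0,0,0,0]]]' | egrep 'pos|ft'
for i in 1 2 3; do python3 -m handwheel '[[[0,0,0.002,0],[0,0,0.002,0],[0,0,0,0]]]' | egrep 'pos|ft'; done
python3 m.py
```

```text
position: [0.5846, 0.039, 0.079]
ft_force: [-0.6, -0.4, -1.7]
position: [0.5847, 0.0391, 0.0751]
ft_force: [-0.2, -0.1, -1.3]
position: [0.5847, 0.0391, 0.0711]
ft_force: [-0.3, 1.2, -2.1]
position: [0.5847, 0.0391, 0.0671]
ft_force: [-0.1, -0.2, -2.0]
[-0.0004  0.0595  0.0675] [1.555e+02 1.300e-02 3.176e-01 1.000e-03]
t 15.33 pos [0.5849 0.039  0.0676] ax [-0.0003  0.0595  0.0676] yaw 3.6 F [-0.2 -0.  -1. ] w 0.039 q6 -11.3
  roll -0.0007 then xyz [0.0015 0.0003 0.0226]
```

The block has passed below the tops of both the end plate and the carriage without contact. I'll keep lowering.

```bash
python3 -m handwheel '[[[0,0,0.004,0],[0,0,0.004,0],[0,0,0.004,0],[0,0,0.003,0],[0,0,0,0]]]' | egrep 'pos|ft'
python3 -m handwheel '[[[0,0,0.002,0],[0,0,0.002,0],[0,0,0,0]]]' | egrep 'pos|ft'
for i in 1 2 3 ; do python3 -m handwheel '[[[0,0,0.001,0],[0,0,0,0]]]' | egrep 'pos|ft'; done
```

```text
position: [0.5845, 0.0391, 0.0516]
ft_force: [-0.0, -0.1, -2.0]
position: [0.5847, 0.0391, 0.0482]
ft_force: [-0.9, -0.3, -1.2]
position: [0.5849, 0.0391, 0.0475]
ft_force: [-0.3, 0.2, -1.2]
position: [0.5849, 0.0391, 0.0465]
ft_force: [-0.1, -0.2, -2.5]
position: [0.5849, 0.0391, 0.0463]
ft_force: [-2.0, 0.6, 4.7]
```

```bash
python3 -m handwheel '[[[0,0,0,0],[0,0,0,0],[0,0,0,0],[0,0,0,0]]]' 68 | tail -2
python3 -m handwheel '[[[0,0,-0.015,0],[0,0,-0.03,0],[0,0,-0.04,0],[0,0,-0.04,0],[0,0,-0.04,0]]]' | egrep 'pos|ft'
python3 -m handwheel '[[[0.0417,0,0,0],[0.0417,0,0,0],[0.0417,0,0,0],[0.0417,0,0,0],[0.0417,0,0,0]]]' >/dev/null
python3 -m handwheel '[[[0.0417,-0.03,0,0],[0.0417,-0.03,0,0],[0.03,-0.03,0,0],[0,0,0,0],[0,0,0,0]]]' | egrep 'pos|ft'
python3 - <<'E'
from h import *
im,d=shot('top'); cv2.imwrite('pics/top4.png',cv2.resize(im[140:330,280:500,::-1],None,fx=3,fy=3))
b=(cloud('top',d)-A0)@RA; V=im.max(2);S=cv2.cvtColor(im,cv2.COLOR_RGB2HSV)[...,1]
def r(m,zz,n):
    c=max(cv2.findContours(m.astype(np.uint8),0,1)[0],key=cv2.contourArea)
    p=(ray('top',c[:,0],zz)-A0)@RA; print(n,[np.round(v,1) for v in cv2.minAreaRect((p[:,:2]*1000).astype(np.float32))],np.median(b[m][:,2]).round(4))
x,y,z=b[...,0],b[...,1],b[...,2]
inn=(abs(x)<.05)&(abs(y)<.12)
r(inn&(z>.05)&(z<.066)&(S>60)&(V>75),.058,'block')
r(inn&(z>.072)&(z<.09)&(V<75),.078,'push plate')
r((x>-.18)&(x<-.1)&(abs(y-.005)<.02)&(z>.07)&(z<.09),.08,'knob')
H=cv2.cvtColor(im,cv2.COLOR_RGB2HSV)[...,0];u=np.indices(z.shape)[1]
w=cloud('top',d)
def rw(m,zz,n):
    c=max(cv2.findContours(m.astype(np.uint8),0,1)[0],key=cv2.contourArea);print(n,[np.round(v,1) for v in cv2.minAreaRect((ray('top',c[:,0],zz)[:,:2]*1000).astype(np.float32))])
o=(S>150)&(H>3)&(H<17)&(z>.02)&(u>290)&(u<360); o[:270]=0;rw(o,.034,'meter')
m=(H>20)&(H<32)&(S>150)&(z>.06); m[:,:400]=0;rw(m,.092,'mug')
m=(z>.1);m[:150]=0;m[230:]=0;m[:,:440]=0;rw(m,.15,'bottle')
E
```

```text
ft_force: [0.8, -0.1, -0.0]
grip_width: 0.058
position: [0.5845, 0.0391, 0.2124]
ft_force: [0.0, -1.0, -0.2]
position: [0.4865, 0.3405, 0.2108]
ft_force: [-0.2, -0.3, -0.0]
block [array([ 1. , 61.1]), array([99. , 41.5]), np.float64(89.9)] 0.0575
push plate [array([  0.2, -36.1]), array([14.2, 60.5]), np.float64(89.8)] 0.0771
knob [array([-146.3,    5.2]), array([16.6, 16.6]), np.float64(86.8)] 0.0789
meter [array([440.1,  51.5]), array([58.6, 93.4]), np.float64(10.6)]
mug [array([ 454.3, -167.8]), array([82. , 99.2]), np.float64(68.0)]
bottle [array([ 617.7, -240.3]), array([62.8, 81.1]), np.float64(65.5)]
```

View pics/top4.png

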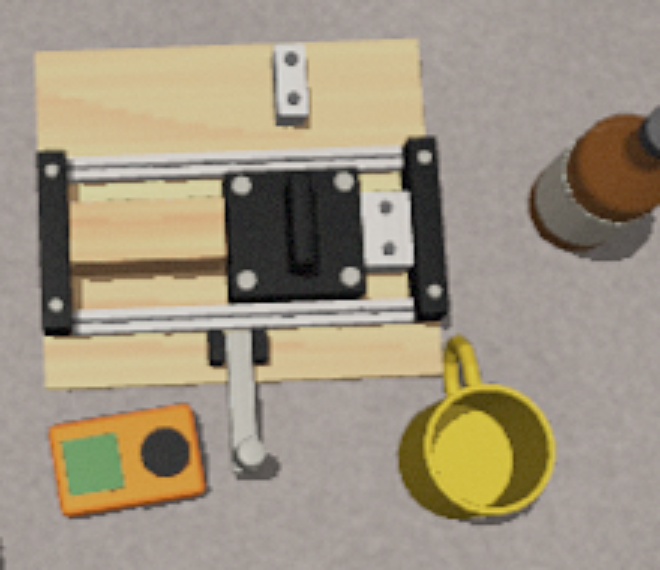

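In the crop the block lies flat between the left plate and the carriage, the carriage touches the stop at (362,230), and the bar is out with its knob at (250,452). Mug and meter haven't moved. Handing in.

```bash
python3 -c "
from rig import env
print(env.observe()['time_s'],env.close_job())"
```

```text
the job is handed in; nothing more can be done
18.1333 None
```

The printer axis is ready for transport, and I handed the job in at 18.1 s. The gripper was open and about 0.3 m away from the axis.

- **Lock bar:** I drew it out first, to about 0.054 m. The last picture puts the knob at axis x = -146 mm, and the bar was about 8 mm out when I started.
- **Carriage:** I pushed it low on its plate with about 4 to 5 N, and let the force rise to 16 N against the end stop. It ended centred at axis y = -36.1 mm, where the thick stop should put it. That stop measured 33 mm against its nominal 32.
- **Packing block:** block_a (100 mm) lies flat and lengthwise in the 104 mm gap. It is centred at y = 61.1 mm (the middle is 61), its top reads z = 57.5 mm (58 expected), and it is 0.1° off the track line.
- **Bystanders:** the mug and meter measured within 0.5 mm of where they started.

**Checks that disagreed:**
- The side-camera estimate of the held block's end was 1 to 3 mm off what the arm's position implied. I shifted the block about 1 mm and watched the force while lowering; it went in without touching either side, and the final top view shows it centred.
- The bottle's measured position moved about 6 mm between checks. I put this down to the second check using a different mask, because the pictures show the bottle in the same place and the arm never went near it.

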